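Unscrew the sample jar's cap and stow it in the caps tub

ROBOT

A 7-joint arm with a two-finger parallel gripper is mounted at the origin on the work surface. World frame = base frame: x ahead of the robot, y to its left, z up, the work surface at z = 0. Lengths are in m, angles in rad, forces in N, time in s.
With the tool pointing down it reaches from about 0.4 to 0.875 m from the base axis. Payload 19.3 kg.
Tool frame: the origin (TCP) lies midway between the tips of the shut fingers; the grasp point (between the pads) lies bot.pinch_z behind it (bot.pinch_z is the distance from the TCP to the grasp point, in m); z points along the fingers, y is the line along which they close (so a half turn about z gives the same grasp; the last joint's range is limited). The gripper opens to 85 mm and grips with 20 to 120 N. Pads are 22 mm wide; open, the fingers measure 114 mm over their backs; the gripper's body (76 mm by 85 mm) begins 54 mm behind the grasp point. The pads swing forward as they close: fully open they stand 13 mm farther back than shut.
Start: joints at [-1.372, 0.521, -0.036, 1.599, 0.021, 1.021, -0.113], TCP at [0.166, 0.603, 0.231] pointing down, gripper open.
Joint ranges: [-2.91, 2.91], [-0.3, 2.13], [-1.5, 1.42], [0.17, 2.43], [-1.26, 4.41], [0.16, 1.93], [-2.52, 2.52]. Speed limits (rad/s): [1.89, 1.89, 2.39, 2.39, 3.01, 3.01, 3.01].

INTERFACE

Orientations are given as [roll, pitch, yaw] about the fixed x, y, z axes, in that order (R = Rz(yaw) Ry(pitch) Rx(roll)).
In Python, from workcell import readout, grab_frame, camera_info, workorder, bot gives the robot as it stands. The module is installed in compiled form; this text tells all that it offers.
- The arm moves only by the tool drive_tool, never from a script. Its argument "targets" is a list of rows, each an object of numbers: "dx", "dy", "dz": the shift along the tool's x, y, z as a fraction of full scale; "yaw": the turn about the tool's z as a fraction of full scale; "fingers": the closure, from 0 (fully open) to 1 (shut). In form: [{"dx": .., "dy": .., "dz": .., "yaw": .., "fingers": ..}, ...]. A call has 1 to 20 rows; each row shifts and turns the commanded pose from where the row before left it, along the tool's axes as they then stand; what a row does not reach is not made up. Full scale, the value 1, is 0.1 m for a shift and 90 degrees for a turn. A row lasts 1/10 s, in which the tool goes at most 50 mm and 8.59 degrees, less where a joint would pass 70% of its speed; a pose out of reach is approached as far as the arm can. A call with a number of a shift or a turn outside -1 to 1 is refused whole. A call with a gripper value outside its range is refused whole. The fingers move at their own pace and stop on an object; "squeeze" is the grip in N (left out, the last holds). Time passes only in rows, so rows that do not move let the fingers close. It gives the time, the measured TCP pose, the force, the opening and the grip force at its end, in the units of the state.
- readout.observe(): the state, without advancing time (a new reading comes with each control period).
- grab_frame(name): name is "side" or "top" or "wrist"; returns the picture (480x640x3 uint8, blue, green, red); there is no depth.
- camera_info(name): a dict with "fx", "fy", "cx", "cy" (pixels), "T" (4x4, takes a point from camera to world coordinates); the wrist camera has in their place "hand_eye" (4x4, takes a point from camera to tool coordinates, whose origin is the TCP and whose axes are the flange's). Camera axes: x right, y up, looking along -z (the intrinsics and any distortion apply to the point x, -y, -z); pixel columns grow to the right and rows downward; lengths in m; the calibration is good to about 2 mm. A picture is of the moment at which its call begins: read the wrist's pose just before it. camera_info takes no time and is no camera call.
- workorder.job_done(): hands the job in; it is judged then, once.
The state is a dict: "clock": time; "qpos": joint angles; "qd": joint speeds; "joint_efforts": joint torques, N m; "position": TCP position; "tool_rot": TCP orientation; "force": force on the tool from outside, world axes, zero at the start; "moment": the same for the moment, N m; "grip_width": finger opening in m; "finger_force": force on a finger pad.
Only numpy, scipy, OpenCV 4.12 (cv2) and the standard library are available. Lean on these libraries where they do the work, as an engineer would, in place of code of your own. Each camera call takes 0.05 s, during which the arm holds its last target. There are 200 camera calls.

TASK

The white sample jar in its steel holder has to be opened for the recycling lesson. Unscrew its tall grey cap with as many fresh grips on the ribbed side as it takes, let go of the loosened cap, then take it by the knob on top, lift it off the jar and set it down gently, mouth down, on the bottom of the narrow round tub. Leave everything else on the table as it is.

Things in the scene. Friction and masses are not known exactly. Their poses are not given: they have to be found in the camera images.
- jar: White round plastic jar, 108 mm across, in a steel holder plate (128 mm square, 6 mm thick) screwed to the table: it cannot move or turn. Origin on the table under its axis, z up. Its shoulder, 70 mm across and sloping down outside that, is 113 mm high; on it stands the neck with a coarse three-start right-hand thread, 57 mm across, top 152 mm above the table.
- jar_mouth (a point): Centre of the top of the neck, 152 mm above the table. The thread blocks any upward pull until the cap has made about one full turn (risen about 25 mm); then it sits loose on the thread and lifts off, clear of the neck after 12 mm more. Turning further does no harm: past about 480 degrees it may drop back 8 mm but stays free.
- cap: Grey ribbed screw cap, an upturned cup 64 mm across (66 mm over its ribs), 44 mm tall, about 100 g with its knob. Origin at the centre of its open underside, z up. Screwed home, its underside is 114 mm and its flat top 158 mm above the table. It unscrews counter-clockwise seen from above with little torque, rises 25 mm a turn, and stays put when let go. Grip it with about 50 N.
- knob: Round aluminium knob on top of the cap, 26 mm across, 28 mm tall. It spins freely on the cap, so it can lift the cap but cannot turn it. Origin at its foot, at the centre of the cap's top face (44 mm above the cap's underside).
- knob_mid (a point): Point on the knob's axis 16 mm above the cap's top face (60 mm above the cap's underside).
- tub: Grey round open tub fixed to the table (foot ring 116 mm across): 98 mm outside, 90 mm inside, rim 75 mm and inner floor 6 mm above the table. Too narrow for fingers that straddle the cap's skirt; fingers on the knob fit, opened to about 45 mm. Origin on the table under its axis.
- tub_floor (a point): Centre of the tub's inner floor, 6 mm above the table.
- plain_cap: Bystander: plain low grey cap without a knob, 62 mm across, 22 mm tall, lying on the table. Origin under its centre.
- can: Bystander: bare aluminium drinks can, 64 mm across, 115 mm tall. Origin under its centre.
- flask: Bystander: white bottle with a black cap, 72 mm across, 190 mm tall. Origin under its centre.
- glass_jar: Bystander: green glass jar, 68 mm across, 100 mm tall. Origin under its centre.
- beaker: Bystander: clear glass beaker, 68 mm across, 85 mm tall. Origin under its centre.
- spoon: Bystander: steel spoon lying on the table.
- pen: Bystander: green pen, 12 mm thick, 130 mm long, lying on the table.
Mind the look-alikes: they are no part of the job. What is shaped like the tub but orange or pink is not meant.

How it is judged:
By the outcome, as a careful person would: the job done as asked, in the order asked, and still so for the second after the job is handed in, with the robot touching nothing.
It also fails if it takes over 72 s, if anything falls off the work surface, if the arm or the gripper's body presses on something with over 40 N, if the wrist force passes 120 N, or if a joint passes its speed limit or range.

## Working session

There is one attempt and no reset: what is moved stays moved. The work goes in short steps, Python scripts to look and compute and a tool call to move; the robot and the scene stay as the last step left them, time stands still between calls to the robot, and variables do not carry over. Pictures are saved under pics/ and viewed, at most 10 in all, crops included, and the job is handed in when it is done.

Besides the shell and the picture viewer there is one more tool, called as name([rows], argument=value, ...), one row to a line, values as JSON. drive_tool: Moves the arm, as the interface text tells. Shift numbers are shares of 0.1 m and turn numbers shares of 90 degrees, none past 1 either way. Its arguments: {"type":"object","properties":{"targets":{"type":"array","items":{"type":"object","properties":{"dx":{"type":"number","minimum":-1,"maximum":1},"dy":{"type":"number","minimum":-1,"maximum":1},"dz":{"type":"number","minimum":-1,"maximum":1},"yaw":{"type":"number","minimum":-1,"maximum":1},"fingers":{"type":"number"}}}},"squeeze":{"type":"number"}},"required":["targets"]}

```bash
mkdir -p pics; python3 - <<'E'
from workcell import readout, grab_frame, camera_info, bot
import cv2, numpy as np
np.set_printoptions(precision=4,suppress=True)
s=readout.observe(); print(s); print(bot.pinch_z)
for n in("side","top","wrist"):
    cv2.imwrite(f"pics/{n}0.png",grab_frame(n)); print(n,camera_info(n))
E
```

```text
{'clock': 0.0, 'qpos': array([-1.3722,  0.522 , -0.0363,  1.6   ,  0.0212,  1.0211, -0.1128]), 'qd': array([ 0.0012,  0.0003, -0.0011, -0.0004,  0.0007,  0.001 , -0.0011]), 'joint_efforts': array([ -0.0032, -92.7132,   1.9784, -36.9943,   0.0177,   0.0081,
        -0.    ]), 'position': array([0.1659, 0.6022, 0.2307]), 'tool_rot': array([-3.1404,  0.0001,  2.8728]), 'force': array([ 0.2486, -0.5227,  0.2493]), 'moment': array([ 0.0357, -0.0301,  0.0163]), 'finger_force': 0.0, 'grip_width': 0.0852805682603344}
0.0187
side {'fx': 582.5680073221243, 'fy': 582.5680073221243, 'cx': 316.83346101071845, 'cy': 236.5022093693576, 'T': array([[-0.9978,  0.0477, -0.0454,  0.4825],
       [-0.0659, -0.732 ,  0.6781,  0.7877],
       [-0.0009,  0.6796,  0.7336,  1.0334],
       [ 0.    ,  0.    ,  0.    ,  1.    ]])}
top {'fx': 555.192450542486, 'fy': 555.192450542486, 'cx': 323.0438082377561, 'cy': 237.0025043385559, 'T': array([[-0.0209,  0.9969, -0.0763,  0.4258],
       [-0.9993, -0.0231, -0.0292, -0.075 ],
       [-0.0308,  0.0756,  0.9967,  1.3311],
       [ 0.    ,  0.    ,  0.    ,  1.    ]])}
wrist {'fx': 343.97846593716463, 'fy': 343.97846593716463, 'cx': 320.59621516023265, 'cy': 239.0588520129017, 'hand_eye': array([[-0.0001,  0.9528,  0.3036,  0.078 ],
       [ 1.    ,  0.0001,  0.0001,  0.001 ],
       [ 0.0001,  0.3036, -0.9528, -0.1427],
       [ 0.    ,  0.    ,  0.    ,  1.    ]])}
```

View pics/side0.png

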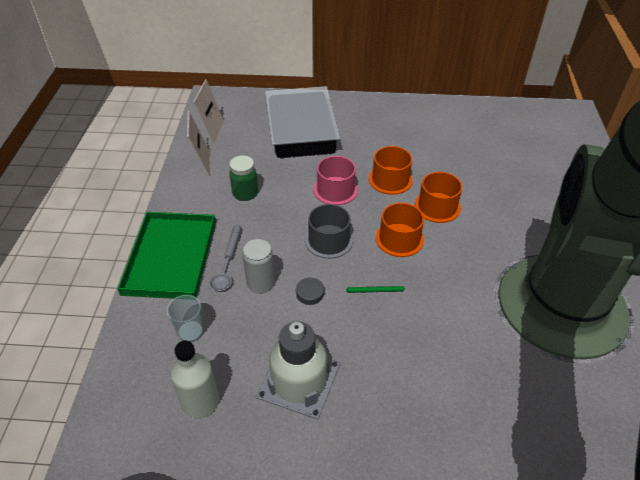

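View pics/top0.png

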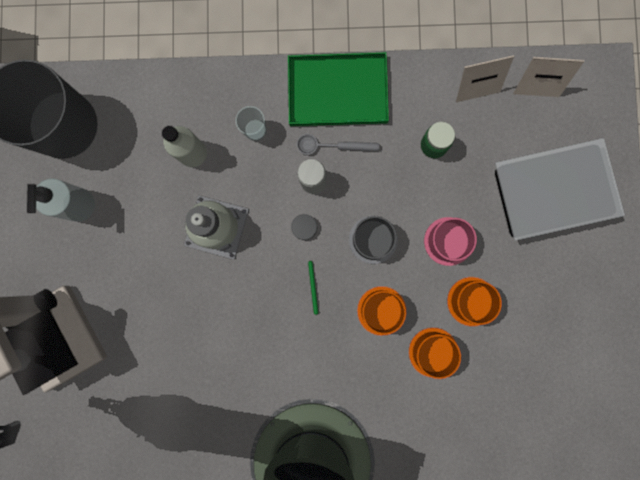

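The side view shows the jar with its knobbed cap at about (297,345) and the grey tub at (329,230). The top view shows them at (205,222) and (375,239). There are five tub shapes in the top view: grey (375,239), pink (451,241) and orange (383,311), (474,302), (435,353). Only the grey one fits. The plain cap at (304,227) has no knob, so it isn't the cap meant. I'll confirm both in an enlarged crop.

```bash
python3 - <<'E'
import cv2, numpy as np
s=cv2.imread("pics/side0.png");t=cv2.imread("pics/top0.png")
def c(i,u,v,w=100,h=75): 
    return cv2.resize(i[v:v+h,u:u+w],(400,300),interpolation=cv2.INTER_CUBIC)
m=np.vstack([np.hstack([c(s,250,315),c(s,280,190)]),np.hstack([c(t,160,185),c(t,325,200)])])
cv2.imwrite("pics/m.png",cv2.convertScaleAbs(m,alpha=1.4,beta=10))
E
```

```text
(no output)
```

View pics/m.png

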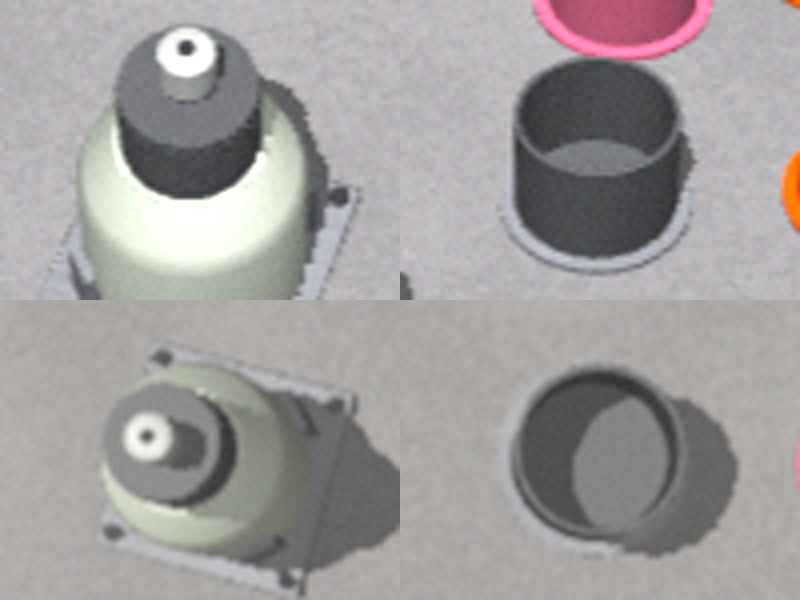

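The crop confirms both. The knobbed cap on the white jar has its knob top at side (296.1,326.4) and top (196.6,218.6). The grey tub's rim centre is at side (328.9,218.9) and top (374.4,237.6). Next I triangulate.

```bash
cat > h.py <<'E'
import numpy as np
from workcell import camera_info, readout
from scipy.spatial.transform import Rotation as R
np.set_printoptions(precision=4,suppress=True)
def Tw(s):
    T=np.eye(4);T[:3,:3]=R.from_euler('xyz',s['tool_rot']).as_matrix();T[:3,3]=s['position'];return T
def ray(n,u,v,T=None):
    c=camera_info(n); T=c['T'] if T is None else T@c['hand_eye']
    d=T[:3,:3]@np.array([(u-c['cx'])/c['fx'],-(v-c['cy'])/c['fy'],-1]); return T[:3,3],d/np.linalg.norm(d)
def tri(rs):
    A=sum(np.eye(3)-np.outer(d,d) for o,d in rs);b=sum((np.eye(3)-np.outer(d,d))@o for o,d in rs)
    p=np.linalg.solve(A,b);return p,[np.linalg.norm(np.cross(d,p-o)) for o,d in rs]
def plane(r,z): o,d=r; return o+d*(z-o[2])/d[2]
E
python3 - <<'E'
from h import *
for nm,s,t,z in(("knobtop",(296.1,326.4),(196.6,218.6),.186),("tub",(328.9,218.9),(374.4,237.6),.075)):
    a,b=ray("side",*s),ray("top",*t); print(nm,tri([a,b]),plane(a,z),plane(b,z))
E
```

```text
knobtop (array([0.5572, 0.2211, 0.1894]), [np.float64(0.0005513679965841661), np.float64(0.0005513679965839259)]) [0.5569 0.2188 0.186 ] [0.5581 0.2219 0.186 ]
tub (array([ 0.5178, -0.1544,  0.0759]), [np.float64(3.7836351915187626e-05), np.float64(3.783635191521287e-05)]) [ 0.5178 -0.1553  0.075 ] [ 0.5179 -0.1545  0.075 ]
```

drive_tool([
  {"dx": -0.266, "dy": -0.147, "dz": -0.05, "fingers": 0},
  {"dx": -0.266, "dy": -0.147, "dz": -0.05},
  {"dx": -0.266, "dy": -0.147, "dz": -0.05},
  {"dx": -0.266, "dy": -0.147, "dz": -0.05},
  {"dx": -0.266, "dy": -0.147, "dz": -0.05},
  {"dx": -0.266, "dy": -0.147, "dz": -0.05},
  {"dx": -0.266, "dy": -0.147, "dz": -0.05},
  {"dx": -0.266, "dy": -0.147, "dz": -0.05},
  {"dx": -0.266, "dy": -0.147, "dz": -0.05},
  {"dx": -0.266, "dy": -0.147, "dz": -0.05},
  {"dx": -0.266, "dy": -0.147},
  {"dx": -0.266, "dy": -0.147},
  {"dx": -0.266, "dy": -0.147},
  {"dx": -0.266, "dy": -0.147},
  {"dx": -0.266, "dy": -0.147},
  {"dx": -0.266, "dy": -0.147},
  {"dx": -0.266, "dy": -0.147},
  {"dx": -0.266, "dy": -0.147},
  {"dx": 0},
  {"dx": 0},
])

```text
invalid input
```

```bash
python3 - <<'E'
from h import *
from workcell import grab_frame
import cv2
s=readout.observe();i=grab_frame("wrist");cv2.imwrite("pics/w1.png",i)
print(s['position'],s['tool_rot'],s['qpos'],s['grip_width'],s['clock'])
T=Tw(s)
# predicted pixel of knob top
c=camera_info("wrist");p=np.linalg.inv(T@c['hand_eye'])@[.5577,.2205,.186,1]
print(c['cx']-c['fx']*p[0]/p[2],c['cy']+c['fy']*p[1]/p[2])
E
```

```text
[0.166  0.6023 0.2309] [-3.1407  0.      2.8727] [-1.3722  0.5219 -0.0363  1.5999  0.0212  1.0211 -0.1128] 0.085428701209162 0.15
58.815742323513575 707.3383247815607
```

View pics/w1.png

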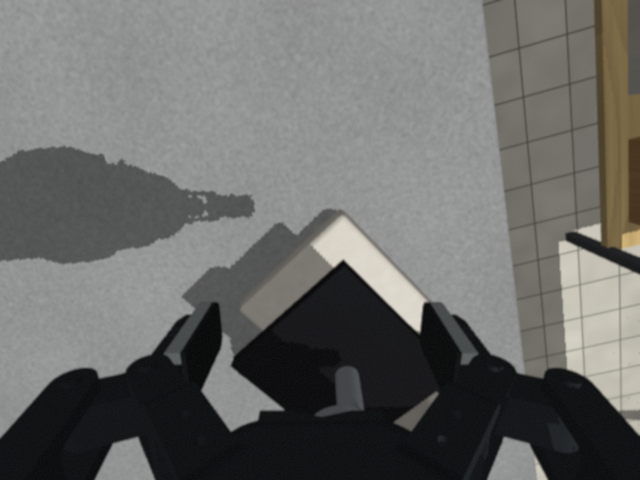

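The move was refused, probably because some rows left fields out, so I'll write full rows. The wrist view also shows a box with a lever under the gripper, around (340,330), so I rise first.

drive_tool([
  {"dx": 0, "dy": 0, "dz": -0.3, "yaw": 0, "fingers": 0},
  {"dx": 0, "dy": 0, "dz": -0.3, "yaw": 0, "fingers": 0},
  {"dx": -0.266, "dy": -0.147, "dz": 0, "yaw": 0, "fingers": 0},
  {"dx": -0.266, "dy": -0.147, "dz": 0, "yaw": 0, "fingers": 0},
  {"dx": -0.266, "dy": -0.147, "dz": 0, "yaw": 0, "fingers": 0},
  {"dx": -0.266, "dy": -0.147, "dz": 0, "yaw": 0, "fingers": 0},
  {"dx": -0.266, "dy": -0.147, "dz": 0, "yaw": 0, "fingers": 0},
  {"dx": -0.266, "dy": -0.147, "dz": 0, "yaw": 0, "fingers": 0},
  {"dx": -0.266, "dy": -0.147, "dz": 0, "yaw": 0, "fingers": 0},
  {"dx": -0.266, "dy": -0.147, "dz": 0, "yaw": 0, "fingers": 0},
  {"dx": -0.266, "dy": -0.147, "dz": 0, "yaw": 0, "fingers": 0},
  {"dx": -0.266, "dy": -0.147, "dz": 0, "yaw": 0, "fingers": 0},
  {"dx": -0.266, "dy": -0.147, "dz": 0, "yaw": 0, "fingers": 0},
  {"dx": -0.266, "dy": -0.147, "dz": 0, "yaw": 0, "fingers": 0},
  {"dx": -0.266, "dy": -0.147, "dz": 0, "yaw": 0, "fingers": 0},
  {"dx": -0.266, "dy": -0.147, "dz": 0, "yaw": 0, "fingers": 0},
  {"dx": -0.266, "dy": -0.147, "dz": 0, "yaw": 0, "fingers": 0},
  {"dx": -0.266, "dy": -0.147, "dz": 0, "yaw": 0, "fingers": 0},
  {"dx": -0.266, "dy": -0.147, "dz": 0, "yaw": 0, "fingers": 0},
  {"dx": -0.266, "dy": -0.147, "dz": 0, "yaw": 0, "fingers": 0},
], squeeze=50)

```text
clock: 2.2
position: [0.5581, 0.2193, 0.2912]
tool_rot: [-3.142, -0.0, 2.873]
force: [0.6, 0.1, -0.3]
grip_width: 0.0855
finger_force: 0.0
```

```bash
python3 - <<'E'
from h import *
from workcell import grab_frame
import cv2
s=readout.observe();i=grab_frame("wrist");cv2.imwrite("pics/w2.png",i)
print(s['position'],s['tool_rot'],s['qpos'],s['grip_width'],s['clock'])
T=Tw(s)
c=camera_info("wrist");p=np.linalg.inv(T@c['hand_eye'])@[.5577,.2205,.186,1]
print(c['cx']-c['fx']*p[0]/p[2],c['cy']+c['fy']*p[1]/p[2])
E
```

```text
[0.5581 0.2193 0.2912] [-3.1415 -0.0001  2.8728] [-0.5699  0.4277  0.1376  1.6037 -0.0634  1.1147  0.8855] 0.08550617992944264 2.2
320.66153955161894 237.02395662828104
```

View pics/w2.png

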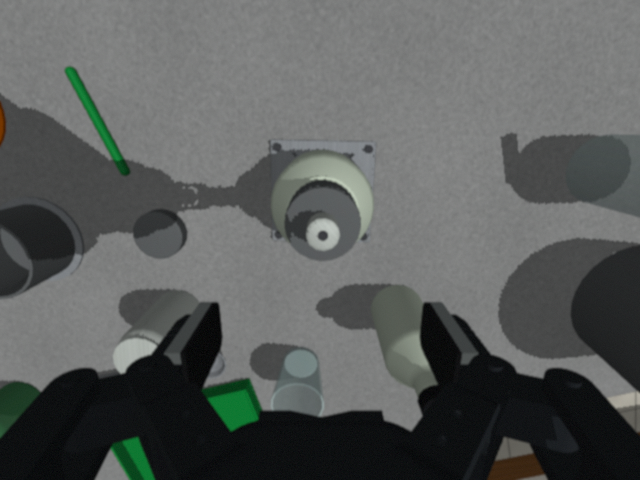

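The wrist view puts the knob top at (323.5,235.5), about 2 mm off the prediction. I'll correct for that and wind the wrist back about 160° for the first stroke. The turned camera then gives a second view of the knob.

drive_tool([
  {"dx": 0.01, "dy": 0.027, "dz": 0, "yaw": 0.093, "fingers": 0},
  {"dx": 0, "dy": 0, "dz": 0, "yaw": 0.093, "fingers": 0},
  {"dx": 0, "dy": 0, "dz": 0, "yaw": 0.093, "fingers": 0},
  {"dx": 0, "dy": 0, "dz": 0, "yaw": 0.093, "fingers": 0},
  {"dx": 0, "dy": 0, "dz": 0, "yaw": 0.093, "fingers": 0},
  {"dx": 0, "dy": 0, "dz": 0, "yaw": 0.093, "fingers": 0},
  {"dx": 0, "dy": 0, "dz": 0, "yaw": 0.093, "fingers": 0},
  {"dx": 0, "dy": 0, "dz": 0, "yaw": 0.093, "fingers": 0},
  {"dx": 0, "dy": 0, "dz": 0, "yaw": 0.093, "fingers": 0},
  {"dx": 0, "dy": 0, "dz": 0, "yaw": 0.093, "fingers": 0},
  {"dx": 0, "dy": 0, "dz": 0, "yaw": 0.093, "fingers": 0},
  {"dx": 0, "dy": 0, "dz": 0, "yaw": 0.093, "fingers": 0},
  {"dx": 0, "dy": 0, "dz": 0, "yaw": 0.093, "fingers": 0},
  {"dx": 0, "dy": 0, "dz": 0, "yaw": 0.093, "fingers": 0},
  {"dx": 0, "dy": 0, "dz": 0, "yaw": 0.093, "fingers": 0},
  {"dx": 0, "dy": 0, "dz": 0, "yaw": 0.093, "fingers": 0},
  {"dx": 0, "dy": 0, "dz": 0, "yaw": 0.093, "fingers": 0},
  {"dx": 0, "dy": 0, "dz": 0, "yaw": 0.093, "fingers": 0},
  {"dx": 0, "dy": 0, "dz": 0, "yaw": 0.093, "fingers": 0},
  {"dx": 0, "dy": 0, "dz": 0, "yaw": 0, "fingers": 0},
])

```text
clock: 4.25
position: [0.5568, 0.2235, 0.291]
tool_rot: [3.141, 0.0, 0.095]
force: [-0.4, -0.0, -0.3]
grip_width: 0.0851
finger_force: 0.0
```

```bash
python3 - <<'E'
from h import *
from workcell import grab_frame
import cv2
s=readout.observe();i=grab_frame("wrist")
print(s['position'],s['tool_rot'],s['qpos'][[0,6]],s['clock'])
m=cv2.resize(i[190:290,250:390],None,fx=5,fy=5,interpolation=cv2.INTER_CUBIC);cv2.imwrite("pics/w3.png",m)
T=Tw(s)
c=camera_info("wrist");p=np.linalg.inv(T@c['hand_eye'])@[.5576,.2222,.186,1]
print(c['cx']-c['fx']*p[0]/p[2],c['cy']+c['fy']*p[1]/p[2])
print("flask",plane(ray("side",199,412),0),plane(ray("top",172,133),.19))
E
```

```text
[0.5568 0.2235 0.291 ] [3.141  0.0004 0.0947] [-1.0077 -1.5739] 4.25
323.7139199380296 236.74707612870114
flask [0.7391 0.2983 0.    ] [0.7405 0.2725 0.19  ]
```

View pics/w3.png

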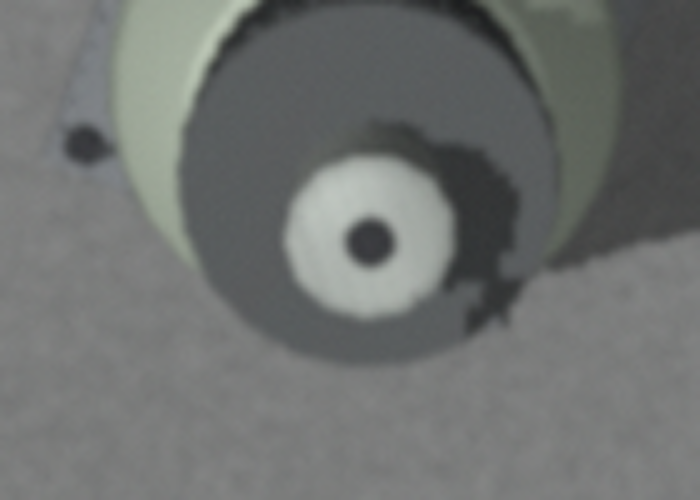

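The knob top is at crop (371,242), which is (323.8,238.0) in the full frame. The axis is (0.557,0.2223), agreeing to 1 mm across views. I descend with the TCP to z≈0.124 and grip the ribs.

drive_tool([
  {"dx": 0, "dy": 0.012, "dz": 0.25, "yaw": 0, "fingers": 0},
  {"dx": 0, "dy": 0, "dz": 0.25, "yaw": 0, "fingers": 0},
  {"dx": 0, "dy": 0, "dz": 0.25, "yaw": 0, "fingers": 0},
  {"dx": 0, "dy": 0, "dz": 0.2, "yaw": 0, "fingers": 0},
  {"dx": 0, "dy": 0, "dz": 0.2, "yaw": 0, "fingers": 0},
  {"dx": 0, "dy": 0, "dz": 0.2, "yaw": 0, "fingers": 0},
  {"dx": 0, "dy": 0, "dz": 0.2, "yaw": 0, "fingers": 0},
  {"dx": 0, "dy": 0, "dz": 0.12, "yaw": 0, "fingers": 0},
  {"dx": 0, "dy": 0, "dz": 0, "yaw": 0, "fingers": 0},
  {"dx": 0, "dy": 0, "dz": 0, "yaw": 0, "fingers": 0.5},
  {"dx": 0, "dy": 0, "dz": 0, "yaw": 0, "fingers": 0.5},
  {"dx": 0, "dy": 0, "dz": 0, "yaw": 0, "fingers": 0.5},
  {"dx": 0, "dy": 0, "dz": 0, "yaw": 0, "fingers": 0.5},
], squeeze=50)

```text
clock: 5.6
position: [0.5578, 0.2219, 0.1255]
tool_rot: [-3.141, -0.002, 0.098]
force: [-1.6, -2.6, 7.2]
grip_width: 0.0626
finger_force: 54.0
```

Gripped at 54 N. First half stroke, watching the forces.

drive_tool([
  {"dx": 0, "dy": 0, "dz": -0.003, "yaw": -0.05, "fingers": 0.5},
  {"dx": 0, "dy": 0, "dz": -0.005, "yaw": -0.08, "fingers": 0.5},
  {"dx": 0, "dy": 0, "dz": -0.006, "yaw": -0.09, "fingers": 0.5},
  {"dx": 0, "dy": 0, "dz": -0.006, "yaw": -0.09, "fingers": 0.5},
  {"dx": 0, "dy": 0, "dz": -0.006, "yaw": -0.09, "fingers": 0.5},
  {"dx": 0, "dy": 0, "dz": -0.006, "yaw": -0.09, "fingers": 0.5},
  {"dx": 0, "dy": 0, "dz": -0.006, "yaw": -0.09, "fingers": 0.5},
  {"dx": 0, "dy": 0, "dz": -0.006, "yaw": -0.09, "fingers": 0.5},
], squeeze=50)

```text
clock: 6.4
position: [0.5575, 0.2221, 0.1297]
tool_rot: [3.141, -0.001, 1.156]
force: [-1.9, -0.1, 3.5]
grip_width: 0.0629
finger_force: 53.7
```

```bash
python3 -c "
from h import *
s=readout.observe();print(s['position'],s['tool_rot'],s['qpos'],s['force'],s['moment'],s['grip_width'])"
```

```text
[0.5575 0.2221 0.1297] [ 3.1408 -0.001   1.1558] [-0.7377  0.6405  0.3832  1.7716 -0.3202  0.7898 -0.6111] [-1.8591 -0.143   3.4805] [-0.0347  0.3831 -0.0997] 0.0628848139368745
```

drive_tool([
  {"dx": 0, "dy": 0, "dz": -0.006, "yaw": -0.09, "fingers": 0.5},
  {"dx": 0, "dy": 0, "dz": -0.006, "yaw": -0.09, "fingers": 0.5},
  {"dx": 0, "dy": 0, "dz": -0.006, "yaw": -0.09, "fingers": 0.5},
  {"dx": 0, "dy": 0, "dz": -0.006, "yaw": -0.09, "fingers": 0.5},
  {"dx": 0, "dy": 0, "dz": -0.006, "yaw": -0.09, "fingers": 0.5},
  {"dx": 0, "dy": 0, "dz": -0.006, "yaw": -0.09, "fingers": 0.5},
  {"dx": 0, "dy": 0, "dz": -0.006, "yaw": -0.09, "fingers": 0.5},
  {"dx": 0, "dy": 0, "dz": -0.006, "yaw": -0.09, "fingers": 0.5},
  {"dx": 0, "dy": 0, "dz": -0.005, "yaw": -0.09, "fingers": 0.5},
  {"dx": 0, "dy": 0, "dz": -0.005, "yaw": -0.09, "fingers": 0.5},
  {"dx": 0, "dy": 0, "dz": -0.006, "yaw": -0.09, "fingers": 0.5},
  {"dx": 0, "dy": 0, "dz": -0.006, "yaw": -0.09, "fingers": 0.5},
  {"dx": 0, "dy": 0, "dz": -0.005, "yaw": -0.09, "fingers": 0.5},
  {"dx": 0, "dy": 0, "dz": -0.006, "yaw": -0.09, "fingers": 0.5},
  {"dx": 0, "dy": 0, "dz": -0.005, "yaw": -0.09, "fingers": 0.5},
  {"dx": 0, "dy": 0, "dz": -0.006, "yaw": -0.09, "fingers": 0.5},
  {"dx": 0, "dy": 0, "dz": -0.005, "yaw": -0.09, "fingers": 0.5},
  {"dx": 0, "dy": 0, "dz": -0.003, "yaw": -0.05, "fingers": 0.5},
  {"dx": 0, "dy": 0, "dz": 0, "yaw": 0, "fingers": 0.5},
], squeeze=50)

```text
clock: 8.3
position: [0.5567, 0.2211, 0.1395]
tool_rot: [-3.141, -0.001, -2.649]
force: [-8.4, -4.1, 8.7]
grip_width: 0.0632
finger_force: 55.1
```

```bash
python3 -c "
from h import *
s=readout.observe();print(s['position'],s['tool_rot'],s['qpos'],s['force'],s['moment'],s['grip_width'])"
```

```text
[0.5567 0.2211 0.1395] [-3.1407 -0.0012 -2.6486] [-0.2837  0.6009 -0.2797  1.7406  0.2142  0.8312  1.4017] [-8.4395 -4.1369  8.6503] [-1.0163  1.7695  0.1901] 0.06320433909154277
```

drive_tool([
  {"dx": 0, "dy": 0, "dz": 0, "yaw": 0, "fingers": 0},
  {"dx": 0, "dy": 0, "dz": 0, "yaw": 0, "fingers": 0},
  {"dx": 0, "dy": 0, "dz": 0, "yaw": 0, "fingers": 0},
  {"dx": 0, "dy": 0, "dz": 0, "yaw": 0, "fingers": 0},
  {"dx": 0, "dy": 0, "dz": 0, "yaw": 0.05, "fingers": 0},
  {"dx": 0, "dy": 0, "dz": 0, "yaw": 0.09, "fingers": 0},
  {"dx": 0, "dy": 0, "dz": 0, "yaw": 0.09, "fingers": 0},
  {"dx": 0, "dy": 0, "dz": 0, "yaw": 0.09, "fingers": 0},
])

```text
clock: 9.1
position: [0.5573, 0.222, 0.1388]
tool_rot: [3.142, 0.0, 3.123]
force: [-0.5, 1.2, 0.6]
grip_width: 0.0851
finger_force: 0.0
```

```bash
python3 -c "
from h import *
s=readout.observe();print(s['position'],s['tool_rot'],s['qpos'],s['force'],s['moment'],s['grip_width'])"
```

```text
[0.5573 0.222  0.1388] [3.1415 0.0002 3.1229] [-0.3756  0.5935 -0.1474  1.7452  0.1136  0.8109  0.9757] [-0.4669  1.1988  0.5928] [-0.0064  0.002  -0.0609] 0.08510817383365774
```

drive_tool([
  {"dx": 0, "dy": 0, "dz": 0, "yaw": 0.094, "fingers": 0},
  {"dx": 0, "dy": 0, "dz": 0, "yaw": 0.094, "fingers": 0},
  {"dx": 0, "dy": 0, "dz": 0, "yaw": 0.094, "fingers": 0},
  {"dx": 0, "dy": 0, "dz": 0, "yaw": 0.094, "fingers": 0},
  {"dx": 0, "dy": 0, "dz": 0, "yaw": 0.094, "fingers": 0},
  {"dx": 0, "dy": 0, "dz": 0, "yaw": 0.094, "fingers": 0},
  {"dx": 0, "dy": 0, "dz": 0, "yaw": 0.094, "fingers": 0},
  {"dx": 0, "dy": 0, "dz": 0, "yaw": 0.094, "fingers": 0},
  {"dx": 0, "dy": 0, "dz": 0, "yaw": 0.094, "fingers": 0},
  {"dx": 0, "dy": 0, "dz": 0, "yaw": 0.094, "fingers": 0},
  {"dx": 0, "dy": 0, "dz": 0, "yaw": 0.094, "fingers": 0},
  {"dx": 0, "dy": 0, "dz": 0, "yaw": 0.094, "fingers": 0},
  {"dx": 0, "dy": 0, "dz": 0, "yaw": 0.094, "fingers": 0},
  {"dx": 0, "dy": 0, "dz": 0, "yaw": 0.094, "fingers": 0},
  {"dx": 0, "dy": 0, "dz": 0, "yaw": 0.094, "fingers": 0},
  {"dx": 0, "dy": 0, "dz": 0, "yaw": 0.094, "fingers": 0},
  {"dx": 0, "dy": 0, "dz": 0, "yaw": 0.094, "fingers": 0},
  {"dx": 0, "dy": 0, "dz": 0, "yaw": 0.094, "fingers": 0},
  {"dx": 0, "dy": 0, "dz": 0, "yaw": 0.094, "fingers": 0},
  {"dx": 0, "dy": 0, "dz": 0, "yaw": 0.094, "fingers": 0},
])

```text
clock: 11.1
position: [0.5572, 0.2222, 0.1388]
tool_rot: [-3.141, -0.0, 0.17]
force: [-0.3, 0.6, -0.2]
grip_width: 0.0854
finger_force: 0.0
```

drive_tool([
  {"dx": 0, "dy": 0, "dz": 0, "yaw": 0.08, "fingers": 0},
  {"dx": 0, "dy": 0, "dz": 0, "yaw": 0, "fingers": 0},
  {"dx": 0, "dy": 0, "dz": 0, "yaw": 0, "fingers": 0.5},
  {"dx": 0, "dy": 0, "dz": 0, "yaw": 0, "fingers": 0.5},
  {"dx": 0, "dy": 0, "dz": 0, "yaw": 0, "fingers": 0.5},
  {"dx": 0, "dy": 0, "dz": 0, "yaw": 0, "fingers": 0.5},
], squeeze=50)

```text
clock: 11.7
position: [0.5572, 0.2218, 0.139]
tool_rot: [-3.141, 0.0, 0.052]
force: [-2.7, -0.6, 4.8]
grip_width: 0.063
finger_force: 53.5
```

```bash
python3 -c "
from h import *
s=readout.observe();print(s['position'],s['tool_rot'],s['qpos'],s['force'],s['moment'],s['grip_width'])"
```

```text
[0.5572 0.2218 0.139 ] [-3.1413  0.0001  0.0518] [-0.9193  0.7029  0.6765  1.7751 -0.561   0.8654 -1.5019] [-2.7037 -0.5873  4.8424] [-0.1938  0.613  -0.0508] 0.06304730273296179
```

drive_tool([
  {"dx": 0, "dy": 0, "dz": -0.003, "yaw": -0.05, "fingers": 0.5},
  {"dx": 0, "dy": 0, "dz": -0.005, "yaw": -0.08, "fingers": 0.5},
  {"dx": 0, "dy": 0, "dz": -0.006, "yaw": -0.09, "fingers": 0.5},
  {"dx": 0, "dy": 0, "dz": -0.006, "yaw": -0.09, "fingers": 0.5},
  {"dx": 0, "dy": 0, "dz": -0.006, "yaw": -0.09, "fingers": 0.5},
  {"dx": 0, "dy": 0, "dz": -0.005, "yaw": -0.09, "fingers": 0.5},
  {"dx": 0, "dy": 0, "dz": -0.006, "yaw": -0.09, "fingers": 0.5},
  {"dx": 0, "dy": 0, "dz": -0.006, "yaw": -0.09, "fingers": 0.5},
  {"dx": 0, "dy": 0, "dz": -0.005, "yaw": -0.09, "fingers": 0.5},
  {"dx": 0, "dy": 0, "dz": -0.006, "yaw": -0.09, "fingers": 0.5},
  {"dx": 0, "dy": 0, "dz": -0.006, "yaw": -0.09, "fingers": 0.5},
  {"dx": 0, "dy": 0, "dz": -0.005, "yaw": -0.09, "fingers": 0.5},
  {"dx": 0, "dy": 0, "dz": -0.006, "yaw": -0.09, "fingers": 0.5},
  {"dx": 0, "dy": 0, "dz": -0.006, "yaw": -0.09, "fingers": 0.5},
  {"dx": 0, "dy": 0, "dz": -0.005, "yaw": -0.09, "fingers": 0.5},
  {"dx": 0, "dy": 0, "dz": -0.006, "yaw": -0.09, "fingers": 0.5},
  {"dx": 0, "dy": 0, "dz": -0.005, "yaw": -0.09, "fingers": 0.5},
  {"dx": 0, "dy": 0, "dz": -0.006, "yaw": -0.09, "fingers": 0.5},
  {"dx": 0, "dy": 0, "dz": -0.005, "yaw": -0.09, "fingers": 0.5},
], squeeze=50)

```text
clock: 13.6
position: [0.5571, 0.2216, 0.1494]
tool_rot: [-3.141, -0.0, 2.665]
force: [-3.2, -2.5, 4.1]
grip_width: 0.0628
finger_force: 54.0
```

drive_tool([
  {"dx": 0, "dy": 0, "dz": -0.006, "yaw": -0.09, "fingers": 0.5},
  {"dx": 0, "dy": 0, "dz": -0.006, "yaw": -0.09, "fingers": 0.5},
  {"dx": 0, "dy": 0, "dz": -0.005, "yaw": -0.09, "fingers": 0.5},
  {"dx": 0, "dy": 0, "dz": -0.006, "yaw": -0.09, "fingers": 0.5},
  {"dx": 0, "dy": 0, "dz": -0.006, "yaw": -0.09, "fingers": 0.5},
  {"dx": 0, "dy": 0, "dz": -0.005, "yaw": -0.09, "fingers": 0.5},
  {"dx": 0, "dy": 0, "dz": -0.006, "yaw": -0.09, "fingers": 0.5},
  {"dx": 0, "dy": 0, "dz": -0.006, "yaw": -0.09, "fingers": 0.5},
  {"dx": 0, "dy": 0, "dz": -0.003, "yaw": -0.05, "fingers": 0.5},
  {"dx": 0, "dy": 0, "dz": 0, "yaw": 0, "fingers": 0.5},
], squeeze=50)

```text
clock: 14.6
position: [0.5575, 0.2215, 0.1543]
tool_rot: [-3.141, 0.001, -2.414]
force: [-1.5, -2.2, 3.9]
grip_width: 0.0628
finger_force: 54.1
```

```bash
python3 -c "
from h import *
s=readout.observe();print(s['position'],s['tool_rot'],s['qpos'],s['force'],s['moment'],s['grip_width'])"
```

```text
[0.5575 0.2215 0.1543] [-3.1414  0.0006 -2.414 ] [-0.2441  0.5878 -0.3364  1.7271  0.2426  0.867   1.6124] [-1.506  -2.2209  3.928 ] [-0.447   0.2627  0.1182] 0.06278259811695636
```

Total turn is about 421° and the rise about 29 mm. I release, rise clear of the knob, unwind the wrist about 97° and look.

drive_tool([
  {"dx": 0, "dy": 0, "dz": 0, "yaw": 0, "fingers": 0},
  {"dx": 0, "dy": 0, "dz": 0, "yaw": 0, "fingers": 0},
  {"dx": 0, "dy": 0, "dz": 0, "yaw": 0, "fingers": 0},
  {"dx": 0, "dy": 0, "dz": 0, "yaw": 0, "fingers": 0},
  {"dx": 0, "dy": 0, "dz": -0.1, "yaw": 0, "fingers": 0},
  {"dx": 0, "dy": 0, "dz": -0.2, "yaw": 0, "fingers": 0},
  {"dx": 0, "dy": 0, "dz": -0.3, "yaw": 0, "fingers": 0},
  {"dx": 0, "dy": 0, "dz": -0.3, "yaw": 0.09, "fingers": 0},
  {"dx": 0, "dy": 0, "dz": -0.3, "yaw": 0.09, "fingers": 0},
  {"dx": 0, "dy": 0, "dz": -0.2, "yaw": 0.09, "fingers": 0},
  {"dx": 0, "dy": 0, "dz": 0, "yaw": 0.09, "fingers": 0},
  {"dx": 0, "dy": 0, "dz": 0, "yaw": 0.09, "fingers": 0},
  {"dx": 0, "dy": 0, "dz": 0, "yaw": 0.09, "fingers": 0},
  {"dx": 0, "dy": 0, "dz": 0, "yaw": 0.09, "fingers": 0},
  {"dx": 0, "dy": 0, "dz": 0, "yaw": 0.09, "fingers": 0},
  {"dx": 0, "dy": 0, "dz": 0, "yaw": 0.09, "fingers": 0},
  {"dx": 0, "dy": 0, "dz": 0, "yaw": 0.09, "fingers": 0},
  {"dx": 0, "dy": 0, "dz": 0, "yaw": 0.09, "fingers": 0},
  {"dx": 0, "dy": 0, "dz": 0, "yaw": 0.09, "fingers": 0},
  {"dx": 0, "dy": 0, "dz": 0, "yaw": 0, "fingers": 0},
])

```text
clock: 16.6
position: [0.5571, 0.2222, 0.2947]
tool_rot: [3.141, -0.0, 2.168]
force: [-0.4, 0.6, -0.2]
grip_width: 0.0852
finger_force: 0.0
```

```bash
python3 - <<'E'
from h import *
from workcell import grab_frame
import cv2
s=readout.observe();i=grab_frame("wrist");a=grab_frame("side")
print(s['position'],s['tool_rot'],s['qpos'],s['clock'])
cv2.imwrite("pics/w4.png",np.hstack([cv2.resize(x,(400,400),interpolation=cv2.INTER_CUBIC) for x in (i[190:290,270:370],a[290:390,250:350])]))
T=Tw(s);c=camera_info("wrist");p=np.linalg.inv(T@c['hand_eye'])@[.557,.2222,.2155,1]
print(c['cx']-c['fx']*p[0]/p[2],c['cy']+c['fy']*p[1]/p[2])
c=camera_info("side");p=np.linalg.inv(c['T'])@[.557,.2222,.2155,1]
print(c['cx']-c['fx']*p[0]/p[2],c['cy']+c['fy']*p[1]/p[2])
E
```

```text
[0.5571 0.2222 0.2947] [ 3.141  -0.      2.1682] [-0.4834  0.4218  0.0072  1.594  -0.0034  1.1252  0.122 ] 16.6
319.55977222170503 250.1087215667386
295.3935766421043 318.1964398235408
```

View pics/w4.png

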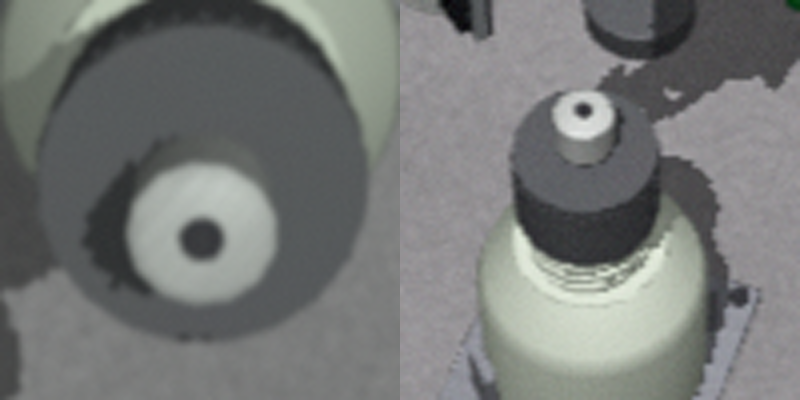

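The wrist crop shows the knob at (320.1,248.9) and the side crop at (295.4,317.1). Both are within about 1 px of the prediction for a knob top at z≈0.2155. The cap is raised with the thread visible beneath it. I descend with partly closed fingers and take the knob.

drive_tool([
  {"dx": 0, "dy": 0, "dz": 0.2, "yaw": 0, "fingers": 0.45},
  {"dx": 0, "dy": 0, "dz": 0.2, "yaw": 0, "fingers": 0.45},
  {"dx": 0, "dy": 0, "dz": 0.2, "yaw": 0, "fingers": 0.45},
  {"dx": 0, "dy": 0, "dz": 0.2, "yaw": 0, "fingers": 0.45},
  {"dx": 0, "dy": 0, "dz": 0.15, "yaw": 0, "fingers": 0.45},
  {"dx": 0, "dy": 0, "dz": 0.08, "yaw": 0, "fingers": 0.45},
  {"dx": 0, "dy": 0, "dz": 0, "yaw": 0, "fingers": 0.45},
  {"dx": 0, "dy": 0, "dz": 0, "yaw": 0, "fingers": 1},
  {"dx": 0, "dy": 0, "dz": 0, "yaw": 0, "fingers": 1},
  {"dx": 0, "dy": 0, "dz": 0, "yaw": 0, "fingers": 1},
  {"dx": 0, "dy": 0, "dz": 0, "yaw": 0, "fingers": 1},
  {"dx": 0, "dy": 0, "dz": 0, "yaw": 0, "fingers": 1},
], squeeze=40)

```text
clock: 17.9
position: [0.5575, 0.2221, 0.1917]
tool_rot: [3.14, 0.0, 2.171]
force: [-1.2, -0.9, 6.9]
grip_width: 0.0245
finger_force: 39.5
```

Held on the knob, 24.5 mm open. I lift gently and check the force.

drive_tool([
  {"dx": 0, "dy": 0, "dz": -0.03, "yaw": 0, "fingers": 1},
  {"dx": 0, "dy": 0, "dz": -0.03, "yaw": 0, "fingers": 1},
  {"dx": 0, "dy": 0, "dz": -0.04, "yaw": 0, "fingers": 1},
], squeeze=40)

```text
clock: 18.2
position: [0.5571, 0.222, 0.2012]
tool_rot: [-3.141, -0.0, 2.171]
force: [-0.8, 0.3, -1.5]
grip_width: 0.0246
finger_force: 39.3
```

drive_tool([
  {"dx": 0, "dy": 0, "dz": -0.15, "yaw": 0, "fingers": 1},
  {"dx": 0, "dy": 0, "dz": -0.25, "yaw": 0, "fingers": 1},
  {"dx": 0, "dy": 0, "dz": -0.25, "yaw": 0, "fingers": 1},
  {"dx": -0.1, "dy": -0.085, "dz": -0.15, "yaw": 0, "fingers": 1},
  {"dx": -0.2, "dy": -0.17, "dz": 0, "yaw": 0, "fingers": 1},
  {"dx": -0.2, "dy": -0.17, "dz": 0, "yaw": 0, "fingers": 1},
  {"dx": -0.2, "dy": -0.17, "dz": 0, "yaw": 0, "fingers": 1},
  {"dx": -0.2, "dy": -0.17, "dz": 0, "yaw": 0, "fingers": 1},
  {"dx": -0.2, "dy": -0.17, "dz": 0, "yaw": 0, "fingers": 1},
  {"dx": -0.2, "dy": -0.17, "dz": 0, "yaw": 0, "fingers": 1},
  {"dx": -0.2, "dy": -0.17, "dz": 0, "yaw": 0, "fingers": 1},
  {"dx": -0.2, "dy": -0.17, "dz": 0, "yaw": 0, "fingers": 1},
  {"dx": -0.2, "dy": -0.17, "dz": 0, "yaw": 0, "fingers": 1},
  {"dx": -0.2, "dy": -0.17, "dz": 0, "yaw": 0, "fingers": 1},
  {"dx": -0.2, "dy": -0.17, "dz": 0, "yaw": 0, "fingers": 1},
  {"dx": -0.2, "dy": -0.17, "dz": 0, "yaw": 0, "fingers": 1},
  {"dx": -0.2, "dy": -0.17, "dz": 0, "yaw": 0, "fingers": 1},
  {"dx": -0.13, "dy": -0.1, "dz": 0, "yaw": 0, "fingers": 1},
  {"dx": -0.06, "dy": -0.05, "dz": 0, "yaw": 0, "fingers": 1},
  {"dx": 0, "dy": 0, "dz": 0, "yaw": 0, "fingers": 1},
], squeeze=40)

```text
clock: 20.2
position: [0.5179, -0.1557, 0.2809]
tool_rot: [-3.141, 0.0, 2.169]
force: [-0.0, 0.1, 0.5]
grip_width: 0.0248
finger_force: 39.4
```

```bash
python3 - <<'E'
from h import *
from workcell import grab_frame
import cv2
s=readout.observe();i=grab_frame("wrist");a=grab_frame("side")
print(s['position'],s['tool_rot'],s['qpos'],s['clock'],s['grip_width'])
T=Tw(s);c=camera_info("wrist")
for z in(.075,):
  P=np.array([[.518+.0475*np.cos(t),-.1546+.0475*np.sin(t),z,1] for t in np.linspace(0,6.28,60)])@np.linalg.inv(T@c['hand_eye']).T
  for p in P: cv2.circle(i,(int(round(c['cx']-c['fx']*p[0]/p[2])),int(round(c['cy']+c['fy']*p[1]/p[2]))),0,(0,255,255),-1)
cv2.imwrite("pics/w5.png",np.hstack([cv2.resize(i[100:340,200:440],(400,400)),cv2.resize(a[90:290,230:430],(400,400))]))
E
```

```text
[ 0.5179 -0.1557  0.2809] [-3.1412  0.      2.1689] [ 0.0794  0.3368  0.1344  1.7687 -0.0511  1.0398  0.8303] 20.2 0.024776911944540424
```

View pics/w5.png

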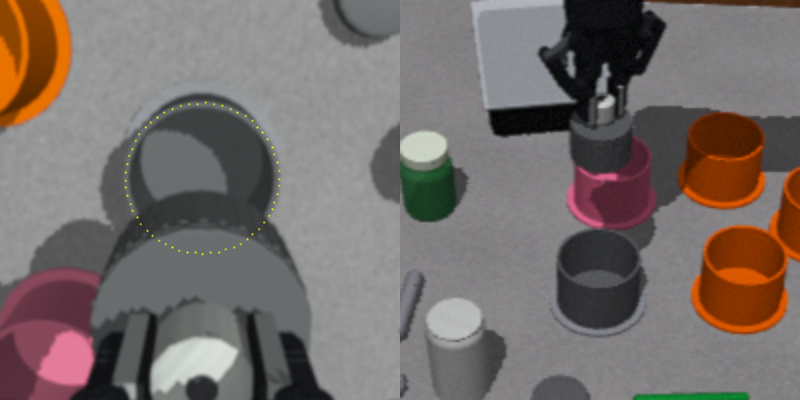

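The wrist view shows the grey tub's rim about 3 px above the overlay circle, so the tub is 2–3 mm further along tool +x. The side view shows the cap still upright on its knob. I correct and descend to just above the floor.

drive_tool([
  {"dx": 0.028, "dy": 0.007, "dz": 0.15, "yaw": 0, "fingers": 1},
  {"dx": 0, "dy": 0, "dz": 0.25, "yaw": 0, "fingers": 1},
  {"dx": 0, "dy": 0, "dz": 0.25, "yaw": 0, "fingers": 1},
  {"dx": 0, "dy": 0, "dz": 0.25, "yaw": 0, "fingers": 1},
  {"dx": 0, "dy": 0, "dz": 0.2, "yaw": 0, "fingers": 1},
  {"dx": 0, "dy": 0, "dz": 0.15, "yaw": 0, "fingers": 1},
  {"dx": 0, "dy": 0, "dz": 0.15, "yaw": 0, "fingers": 1},
  {"dx": 0, "dy": 0, "dz": 0.15, "yaw": 0, "fingers": 1},
  {"dx": 0, "dy": 0, "dz": 0.15, "yaw": 0, "fingers": 1},
  {"dx": 0, "dy": 0, "dz": 0.15, "yaw": 0, "fingers": 1},
  {"dx": 0, "dy": 0, "dz": 0.15, "yaw": 0, "fingers": 1},
  {"dx": 0, "dy": 0, "dz": 0.1, "yaw": 0, "fingers": 1},
  {"dx": 0, "dy": 0, "dz": 0.05, "yaw": 0, "fingers": 1},
  {"dx": 0, "dy": 0, "dz": 0, "yaw": 0, "fingers": 1},
], squeeze=40)

```text
clock: 21.7
position: [0.5174, -0.1515, 0.0657]
tool_rot: [-3.141, -0.001, 2.171]
force: [-0.2, -0.9, -0.9]
grip_width: 0.0245
finger_force: 39.4
```

drive_tool([
  {"dx": 0, "dy": 0, "dz": 0.02, "yaw": 0, "fingers": 1},
  {"dx": 0, "dy": 0, "dz": 0.02, "yaw": 0, "fingers": 1},
  {"dx": 0, "dy": 0, "dz": 0.02, "yaw": 0, "fingers": 1},
  {"dx": 0, "dy": 0, "dz": 0.015, "yaw": 0, "fingers": 1},
  {"dx": 0, "dy": 0, "dz": 0.01, "yaw": 0, "fingers": 1},
  {"dx": 0, "dy": 0, "dz": 0.01, "yaw": 0, "fingers": 1},
  {"dx": 0, "dy": 0, "dz": 0, "yaw": 0, "fingers": 1},
  {"dx": 0, "dy": 0, "dz": 0, "yaw": 0, "fingers": 1},
], squeeze=40)

```text
clock: 22.5
position: [0.5175, -0.1519, 0.0565]
tool_rot: [-3.142, 0.0, 2.171]
force: [0.1, -0.1, -0.7]
grip_width: 0.0247
finger_force: 39.4
```

drive_tool([
  {"dx": 0, "dy": 0, "dz": 0.01, "yaw": 0, "fingers": 1},
  {"dx": 0, "dy": 0, "dz": 0.007, "yaw": 0, "fingers": 1},
  {"dx": 0, "dy": 0, "dz": 0, "yaw": 0, "fingers": 1},
], squeeze=40)

```text
clock: 22.8
position: [0.5176, -0.1522, 0.055]
tool_rot: [3.141, 0.0, 2.17]
force: [-1.3, -1.3, 4.2]
grip_width: 0.0241
finger_force: 39.9
```

drive_tool([
  {"dx": 0, "dy": 0, "dz": 0.004, "yaw": 0, "fingers": 1},
  {"dx": 0, "dy": 0, "dz": 0, "yaw": 0, "fingers": 1},
  {"dx": 0, "dy": 0, "dz": 0, "yaw": 0, "fingers": 1},
], squeeze=40)

```text
clock: 23.1
position: [0.5176, -0.1523, 0.0549]
tool_rot: [3.141, 0.001, 2.17]
force: [-3.7, -1.1, 11.6]
grip_width: 0.0247
finger_force: 40.6
```

Firm contact at the expected height (11.6 N). I open to about 43 mm and rise straight up.

drive_tool([
  {"dx": 0, "dy": 0, "dz": 0, "yaw": 0, "fingers": 0.5},
  {"dx": 0, "dy": 0, "dz": 0, "yaw": 0, "fingers": 0.5},
  {"dx": 0, "dy": 0, "dz": 0, "yaw": 0, "fingers": 0.5},
  {"dx": 0, "dy": 0, "dz": -0.05, "yaw": 0, "fingers": 0.5},
  {"dx": 0, "dy": 0, "dz": -0.1, "yaw": 0, "fingers": 0.5},
  {"dx": 0, "dy": 0, "dz": -0.15, "yaw": 0, "fingers": 0.5},
  {"dx": 0, "dy": 0, "dz": -0.2, "yaw": 0, "fingers": 0.5},
  {"dx": 0, "dy": 0, "dz": -0.3, "yaw": 0, "fingers": 0.5},
  {"dx": 0, "dy": 0, "dz": -0.3, "yaw": 0, "fingers": 0.5},
  {"dx": 0, "dy": 0, "dz": -0.3, "yaw": 0, "fingers": 0.5},
  {"dx": 0, "dy": 0, "dz": -0.3, "yaw": 0, "fingers": 0.5},
  {"dx": 0, "dy": 0, "dz": -0.3, "yaw": 0, "fingers": 0.5},
  {"dx": 0, "dy": 0, "dz": 0, "yaw": 0, "fingers": 0.5},
])

```text
clock: 24.4
position: [0.5189, -0.1523, 0.2588]
tool_rot: [3.137, 0.004, 2.17]
force: [0.0, -0.0, -0.5]
grip_width: 0.043
finger_force: 0.0
```

```bash
python3 - <<'E'
from h import *
from workcell import grab_frame
import cv2
i=grab_frame("wrist");a=grab_frame("side")
cv2.imwrite("pics/w6.png",np.hstack([cv2.resize(i[100:340,200:440],(400,400)),cv2.resize(a[140:400,180:440],(400,400))]))
E
```

```text
(no output)
```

View pics/w6.png

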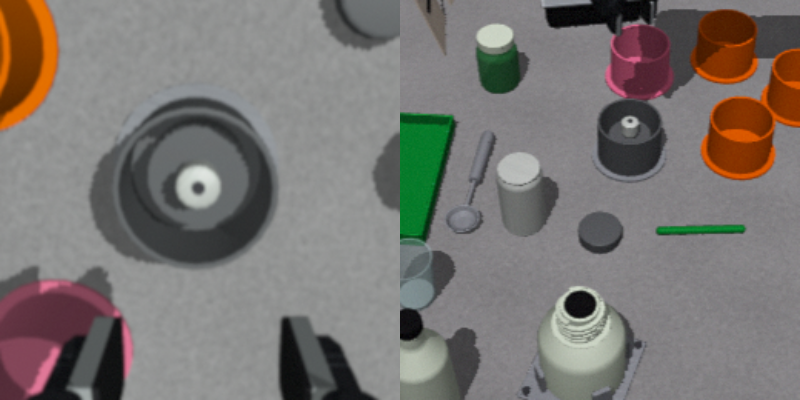

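The cap sits flat and upright in the grey tub, with its knob at the centre of the wrist crop (198,187). The jar is open, nothing else has moved and the gripper is clear, so I'm handing in.

```bash
python3 -c "
from workcell import workorder
print(workorder.job_done())"
```

```text
the job is handed in; nothing more can be done
None
```

The cap was unscrewed in two grips, lifted off by its knob and set mouth down on the floor of the grey tub, and the job was handed in at about 24.5 s of the 72 s; no verdict came back.

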